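Prise the lens frame off a lamp head with a double-ended wedge

TASK

Take the wooden wedge from its tray and prise up the lens frame of the lamp head, working the wedge into the pry slots on its left and right sides in turn, until both sides of the frame stand about 7 mm or more above where they sit when fully home. Bring it up evenly so that the lens does not crack: neither side may ever stand more than 5 mm above the other. Prise with the wedge only, not with the fingers, then lay the wedge flat back in its tray; leave everything else on the bench where it is.

Things in the scene. Friction and masses are not known exactly. Their poses are not given: they have to be found in the camera images.
- lamp_body: Lamp head screwed to the bench: aluminium block 104 (its x) by 140 (its y) by 50 mm high on a dark steel foot 124 x 160 x 12 mm. Origin on the bench under its middle, z up; +y is its left side, -y its right. The lens frame is pressed onto its flat top, which shows left and right of it as ledges 20 mm wide. Cheeks shut the seam front and back (x = +-42 to 52 mm, up to 62 mm above the bench).
- lens_frame: Square dark steel frame, 80 (x) by 100 mm (y), with brass ring and amber lens; lens top 84 mm above the bench when home. Origin = edge_left, y left, z up. A stiff press fit: lifting one side takes about 6 to 9 N at its edge; that side alone lifts, the other stays, and it stays up when the wedge is drawn out. At most 12 mm lift per side.
- edge_left (a point): Middle of the frame's lower edge on its left side, the roof of the left pry slot; at (0, 50, 56) mm in lamp_body when fully home. Its height above 56 mm is the lift of that side. It may start up to 1 mm up.
- edge_right (a point): The same on the right side, at (0, -50, 56) mm in lamp_body when fully home. It may start up to 1 mm up.
- slot_left (a point): Middle of the floor of the left pry slot's mouth, on the ledge, at (0, 50, 50) mm in lamp_body. The slot is 50 mm wide along x, 6 mm high with the frame home, and runs straight in under the frame along the lamp's y for more than 50 mm.
- slot_right (a point): The same for the right pry slot, at (0, -50, 50) mm in lamp_body.
- wedge: Double-ended wooden wedge, 176 (its y) by 26 mm (its x), 60 g, flat underside. The middle 76 mm is 17 mm thick with upright sides to grip; from there the top slopes over 50 mm to 2 mm at each end. Origin at the centre of its underside, z up. Both ends are alike: held by its middle along the lamp's y, one end serves the left slot, the other the right slot, without turning it.
- wedge_mid (a point): Centre of the wedge, 8.5 mm above its underside. Pushed in flat on the ledge, the wedge meets the roof of a closed slot with its tip about 13 mm inside the frame's edge; from there the edge rises 0.3 mm per mm of push (less 1 to 2 mm in all from give), up to 11 mm. Pushing takes up to about 20 N.
- tray: Shallow open grey metal tray fixed to the bench, 110 mm (its x) by 230 mm (its y), 14 mm high, walls and floor 4 mm thick. Origin on the bench under its middle. The wedge starts in it, lying along its y, on the floor. It stands to the left or to the right of the lamp.
- tray_in (a point): Centre of the inner floor of the tray, where the wedge lies.
- parts_box: Bystander, not to be disturbed: open grey plastic compartment box, 100 x 130 x 35 mm.
- hammer: Bystander, not to be disturbed: small hammer with a wooden handle.
- spare_lens1: Bystander, not to be disturbed: loose round brass-and-glass lens, 76 mm across, 17 mm high.
- spare_lens2: Bystander, not to be disturbed: another such loose lens.
- jar: Bystander, not to be disturbed: clear jar, 60 mm across, 75 mm high.
- screwdriver: Bystander, not to be disturbed: wooden-handled screwdriver.
- bowl: Bystander, not to be disturbed: dark wooden bowl, 100 mm across.
Not all that is in view belongs to the job. There is more than one size of the wedge; the one meant has the size given above.

How it is judged:
By the outcome, as a careful person would: the job done as asked, in the order asked, and still so for the second after the job is handed in, with the robot touching nothing.
It also fails if it takes over 67 s, if anything falls off the work surface, if the arm or the gripper's body presses on something with over 40 N, if the wrist force passes 120 N, or if a joint passes its speed limit or range.

ROBOT

A 7-joint arm with a two-finger parallel gripper is mounted at the origin on the work surface. World frame = base frame: x ahead of the robot, y to its left, z up, the work surface at z = 0. Lengths are in mm, angles in rad, forces in N, time in s.
With the tool pointing down it reaches from about 400 to 850 mm from the base axis. Payload 10.4 kg.
Tool frame: the origin (TCP) lies between the finger pads; the fingertips stand 17 mm ahead of it and the grasp point (between the pads) lies 2 mm behind it; z points along the fingers, y is the line along which they close (so a half turn about z gives the same grasp; the last joint's range is limited). The gripper opens to 85 mm and grips with 20 to 120 N. Pads are 22 mm wide; open, the fingers measure 114 mm over their backs; the gripper's body (76 mm by 85 mm) begins 54 mm behind the grasp point. The pads swing forward as they close: fully open they stand 13 mm farther back than shut.
Start: joints at [-1.156, 0.332, -0.065, 1.46, 0.022, 1.35, -0.088], TCP at [264.957, 566.08, 248.338] pointing down, gripper open.
Joint ranges: [-2.6, 2.6], [-0.5, 2.12], [-1.47, 1.34], [0.16, 2.42], [-1.27, 4.41], [0.06, 2.06], [-2.6, 2.6]. Speed limits (rad/s): [2.22, 2.22, 2.79, 2.79, 3.14, 3.14, 3.14].

INTERFACE

Orientations are given as a unit quaternion [x, y, z, w].
In Python, from station import sense, capture, finish_job gives the robot as it stands.
- The arm moves only by the tool servo_tool, never from a script. Its argument "motion" is a list of rows, each an object with "hand": the opening, from -1 (shut) to 1 (fully open); "xyz": the shift along the tool's x, y, z in cm, a list of three; "roll": the turn about the tool's z in rad. In form: [{"hand": hand, "xyz": [tx, ty, tz], "roll": roll}, ...]. A call has 1 to 10 rows; each row is the pose to reach, as a shift and turn from the pose commanded when the call began, along the tool's axes at that moment; what a row does not reach only later rows make up. A row lasts 1/8 s, in which the tool goes at most 62.5 mm and 10.7 degrees, less where a joint would pass 70% of its speed; a pose out of reach is approached as far as the arm can. A call with a gripper value outside its range is refused whole. The fingers move at their own pace and stop on an object; "newtons" is the grip in N (left out, the last holds). Time passes only in rows, so rows that repeat a pose let the fingers close. It gives the time, the measured TCP pose, the force, the opening and the grip force at its end, in the units of the state.
- sense(): the state, without advancing time (a new reading comes with each control period).
- capture(name): name is "scene" or "top" or "wrist"; returns a dict with "image" (400x640x3 uint8, red, green, blue), "fx", "fy", "cx", "cy" (pixels), "R" (3x3) and "t" (3): a world point X has camera coordinates R X + t. Camera axes: x right, y down, z forward; pixel columns grow to the right and rows downward; lengths in mm; the calibration is good to about 2 mm. A picture is of the moment at which its call begins. There is no depth.
- finish_job(): hands the job in; it is judged then, once.
The state is a dict: "t": time; "joints": joint angles; "dq": joint speeds; "effort": joint torques, N m; "ee_pos": TCP position; "eef_rot": TCP orientation; "contact_force": force on the tool from outside, world axes, zero at the start; "wrist_torque": the same for the moment, N m; "grip_width": opening from 0.0 (shut) to 1.0 (fully open); "grip_force": force on a finger pad.
Only numpy, scipy, OpenCV 4.12 (cv2) and the standard library are available. Lean on these libraries where they do the work, as an engineer would, in place of code of your own. Each camera call takes 0.05 s, during which the arm holds its last target. There are 200 camera calls.

## Working session

There is one attempt and no reset: what is moved stays moved. The work goes in short steps, Python scripts to look and compute and a tool call to move; the robot and the scene stay as the last step left them, time stands still between calls to the robot, and variables do not carry over. Pictures are saved under pics/ and viewed, at most 13 in all, crops included, and the job is handed in when it is done.

Besides the shell and the picture viewer there is one more tool, called after "Request:" as name([rows], argument=value, ...), one row to a line, values as JSON. servo_tool: Moves the arm, as the interface text tells. Its arguments: {"type":"object","properties":{"motion":{"type":"array","items":{"type":"object","properties":{"hand":{"type":"number"},"xyz":{"type":"array","items":{"type":"number"}},"roll":{"type":"number"}}}},"newtons":{"type":"number"}},"required":["motion"]}

```bash
mkdir -p pics
cat > h.py <<'E'
import numpy as np, cv2
from station import sense, capture, finish_job
def ray(c,u,v,z):
    R=np.array(c["R"]);t=np.array(c["t"])
    o=-R.T@t; d=R.T@np.array([(u-c["cx"])/c["fx"],(v-c["cy"])/c["fy"],1])
    return (o+d*(z-o[2])/d[2]).round(1)
def proj(c,X):
    p=np.array(c["R"])@np.array(X)+np.array(c["t"]); return (p[:2]/p[2]*[c["fx"],c["fy"]]+[c["cx"],c["cy"]]).round(1)
def save(n,im): cv2.imwrite(f"pics/{n}.png",im[:,:,::-1])
E
python3 - <<'E'
from h import *
import pickle
a=capture("top");b=capture("scene")
pickle.dump((a,b),open("c.pkl","wb"))
save("top1",a["image"]);save("scene1",b["image"])
for c in(a,b): R=np.array(c["R"]);print(-R.T@c["t"],R.round(2).tolist(),c["fx"])
s=sense();print(s["t"],s["ee_pos"],s["eef_rot"],s["contact_force"])
E
```

```text
[3.86948788e+02 1.25132835e+00 1.50257977e+03] [[0.01, -1.0, -0.0], [-1.0, -0.01, -0.08], [0.08, 0.0, -1.0]] 408.82974222107515
[935.95307837 448.48350728 943.61715934] [[-0.72, 0.69, -0.01], [0.56, 0.58, -0.59], [-0.4, -0.43, -0.81]] 401.2092083952643
0.1 [264.84705887 565.75967313 247.60776317] [ 2.17153921e-01  9.76137172e-01 -6.20498356e-04 -1.04572239e-04] [ 0.78682233 -0.57347622 -0.05513595]
```

View pics/top1.png

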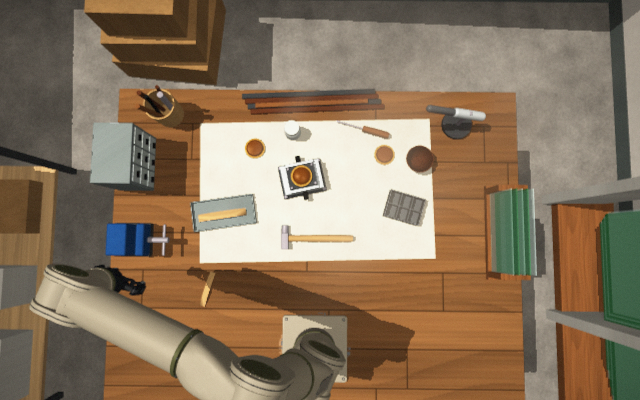

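View pics/scene1.png

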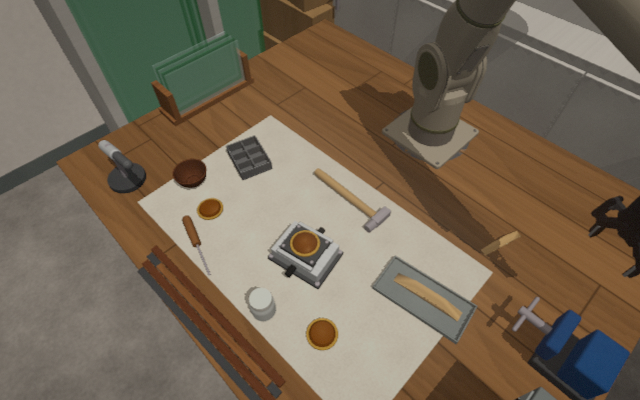

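The top view shows the tray with a wedge at (222,214) and a shorter wedge-like piece on the bench at (207,288). The lamp is at (302,178). The tray piece lies in the tray and looks about 176 mm long, so it fits; I'll confirm it in a crop.

Run:
```python
from h import *
import pickle
a,b=pickle.load(open("c.pkl","rb"))
A=cv2.resize(a["image"][145:310,185:335],None,fx=4,fy=4,interpolation=3)[:600]
f=lambda im,x,y,w,h,s:cv2.resize(im[y:y+h,x:x+w],None,fx=s,fy=s,interpolation=3)
m=np.vstack([f(a["image"],185,150,160,90,5)[:300*2][:450]]);save("crA",m)
m=np.vstack([f(b["image"],255,210,235,135,3.4)]);save("crB",m)
for p in [(191,230),(190,203),(255,195),(257,225),(200,217),(245,211),(205,302),(212,274)]: print(p,ray(a,*p,14))
```

```text
(191, 230) [415.8 453.5  14. ]
(190, 203) [514.3 460.7  14. ]
(255, 195) [546.2 223.5  14. ]
(257, 225) [436.5 213.7  14. ]
(200, 217) [463.4 422.4  14. ]
(245, 211) [487.1 258.7  14. ]
(205, 302) [158.7 394.   14. ]
(212, 274) [258.3 372.1  14. ]
```

View pics/crA.png

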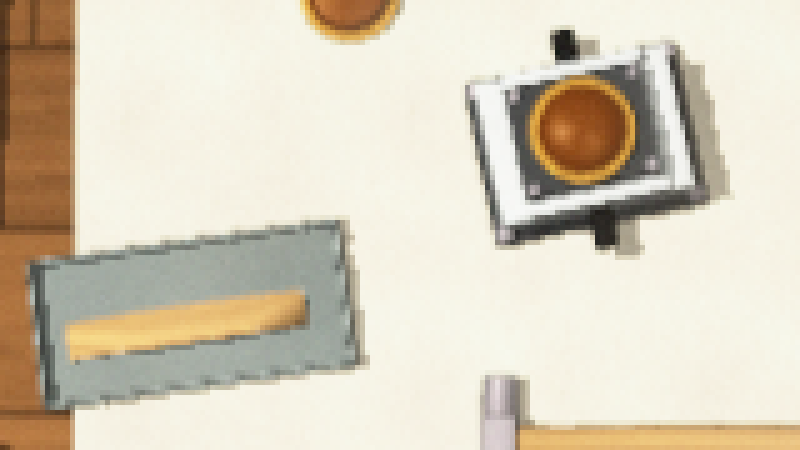

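View pics/crB.png

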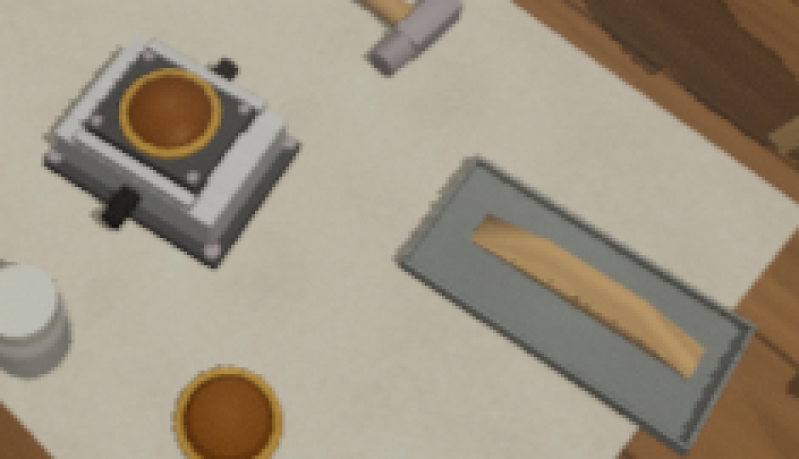

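Top crop: the tray wedge spans crop x 66 to 305 (~174 mm), with both ends sloped, and its middle is at crop (185,325). So it is the one meant; the bench piece (207,288) is only ~100 mm long. The lamp's long axis tilts about 12° in the picture, and the wedge about 8°. Next I'll move above the wedge and look with the wrist camera.

```bash
cat >> h.py <<'E'
from scipy.spatial.transform import Rotation as Ro
def go(X,yaw=None):
    "tool shift cm and roll to bring TCP to X with tool y at world angle yaw (deg, mod 180)"
    s=sense();R=Ro.from_quat(s["eef_rot"]).as_matrix()
    d=R.T@(np.array(X)-s["ee_pos"])/10
    a=np.degrees(np.arctan2(R[1,1],R[0,1])); r=0
    if yaw is not None: r=-np.radians((yaw-a+90)%180-90)
    print("shift",d.round(2),"roll",round(r,4),"yaw now",a.round(2),"ee",np.round(s["ee_pos"],1),"F",np.round(s["contact_force"],1),"t",s["t"],"grip",s["grip_width"],s["grip_force"])
E
python3 - <<'E'
from h import *
import pickle
a,b=pickle.load(open("c.pkl","rb"))
P=lambda x,y:(185+x/5-.4,150+y/5-.4)
for p in [(66,325),(68,360),(303,292),(306,325),(185,325)]: print(ray(a,*P(*p),8))
for p in [(470,85),(672,45),(703,190),(500,240)]: print("foot/top",ray(a,*P(*p),12),ray(a,*P(*p),50))
print(ray(a,*P(581,130),84))
go([474,335,248],8)
print(sense()["joints"])
E
```

```text
[472.5 432.4   8. ]
[446.8 430.1   8. ]
[498.6 259.3   8. ]
[474.3 256.5   8. ]
[473.4 345.2   8. ]
foot/top [652.7 139.2  12. ] [645.9 135.7  50. ]
foot/top [684.1  -9.5  12. ] [676.5  -9.3  50. ]
foot/top [576.5 -33.4  12. ] [571.6 -32.5  50. ]
foot/top [538.  115.1  12. ] [534.2 112.2  50. ]
[608.8  54.2  84. ]
shift [-2.873e+01 -1.203e+01 -2.000e-02] roll 0.9934 yaw now 64.92 ee [264.8 565.8 247.6] F [ 0.8 -0.6 -0.1] t 0.1 grip 1.0019874690664132 0.0
[-1.15558878  0.33278137 -0.06468715  1.46086725  0.02160338  1.34989796
 -0.0884963 ]
```

Request:
servo_tool([
  {"hand":1,"xyz":[-4,-2,0],"roll":0.14},
  {"hand":1,"xyz":[-9,-4,0],"roll":0.3},
  {"hand":1,"xyz":[-14,-6,0],"roll":0.47},
  {"hand":1,"xyz":[-19,-8,0],"roll":0.64},
  {"hand":1,"xyz":[-24,-10,0],"roll":0.81},
  {"hand":1,"xyz":[-27.5,-11.5,0],"roll":0.95},
  {"hand":1,"xyz":[-28.7,-12,0],"roll":0.993},
  {"hand":1,"xyz":[-28.7,-12,0],"roll":0.993},
  {"hand":1,"xyz":[-28.7,-12,0],"roll":0.993},
])

```text
t: 1.23
ee_pos: [472.7, 337.4, 248.1]
eef_rot: [0.654, 0.756, -0.0, -0.0]
contact_force: [-0.4, -0.6, 0.6]
grip_width: 0.999
grip_force: 0.0
```

Run:
```python
from h import *
import pickle
c=capture("wrist");pickle.dump(c,open("w1.pkl","wb"));save("w1",c["image"])
R=np.array(c["R"]);print(-R.T@c["t"],R.round(2).tolist(),c["fx"])
for X in ([473,345,8],[609,54,84]): print(proj(c,X))
go([473,345,150],8)
```

```text
[460.50557101 421.65724233 373.4877808 ] [[0.99, 0.14, -0.0], [0.13, -0.94, 0.33], [0.05, -0.32, -0.94]] 303.57499418684785
[328.5 161.8]
[399.1 404.1]
shift [0.75 0.14 9.82] roll 0.0044 yaw now 8.25 ee [472.8 337.4 248.2] F [0.1 0.9 0. ] t 1.275 grip 0.9966916859116639 0.0
```

View pics/w1.png

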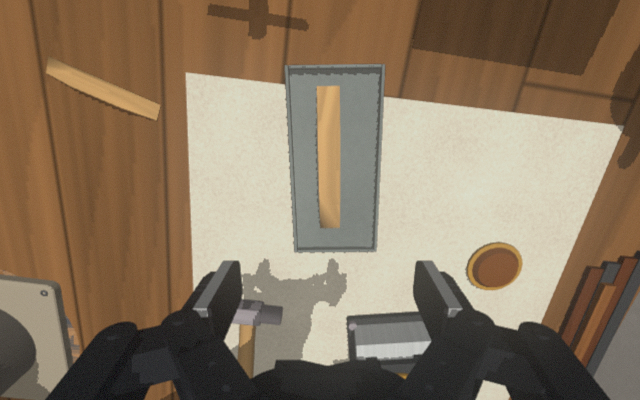

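The wrist view shows the wedge in the tray, with tips at (328.5,86) and (330,228) and sides about 23 px apart. It lies clear of the tray walls.

Run:
```python
from h import *
import pickle
c=pickle.load(open("w1.pkl","rb"))
p=ray(c,328.5,86,6);q=ray(c,330,228,6);m=(p+q)/2
print(p,q,m,np.linalg.norm(p-q),np.degrees(np.arctan2(*(p-q)[1::-1])))
for a,b in [((286,65),(384,65)),((295,251),(376,250))]: print("tray",ray(c,*a,14),ray(c,*b,14))
a,_=pickle.load(open("c.pkl","rb"))
go([m[0],m[1],23],np.degrees(np.arctan2(*(p-q)[1::-1]))-90)
```

```text
[460.5 430.9   6. ] [487.8 256.9   6. ] [474.15 343.9    6.  ] 176.12861777689622 98.91681740783721
tray [411.8 445.2  14. ] [517.1 460.4  14. ]
tray [446.  220.7  14. ] [552.4 237.6  14. ]
shift [ 0.62  0.24 22.52] roll -0.0116 yaw now 8.25 ee [472.8 337.4 248.2] F [0.1 0.9 0. ] t 1.275 grip 0.9966916859116639 0.0
```

Request:
servo_tool([
  {"hand":0,"xyz":[0.6,0.2,4],"roll":-0.012},
  {"hand":0,"xyz":[0.6,0.2,9],"roll":-0.012},
  {"hand":0,"xyz":[0.6,0.2,13],"roll":-0.012},
  {"hand":0,"xyz":[0.6,0.2,16],"roll":-0.012},
  {"hand":0,"xyz":[0.6,0.2,18],"roll":-0.012},
  {"hand":0,"xyz":[0.6,0.2,18],"roll":-0.012},
], newtons=60)

```text
t: 2.02
ee_pos: [473.5, 342.4, 66.9]
eef_rot: [0.65, 0.76, -0.001, -0.0]
contact_force: [-0.7, 0.1, -1.1]
grip_width: 0.5
grip_force: 0.0
```

Run:
```python
from h import *
c=capture("wrist");save("w2",c["image"])
print(proj(c,[474.15,343.9,21]))
go([474.15,343.9,23],8.92)
```

```text
[329.  236.6]
shift [0.12 0.   4.52] roll -0.0017 yaw now 8.82 ee [474.4 342.7  68.2] F [ 0.8 -0.2  0.5] t 2.075 grip 0.49617347322102756 0.0
```

View pics/w2.png

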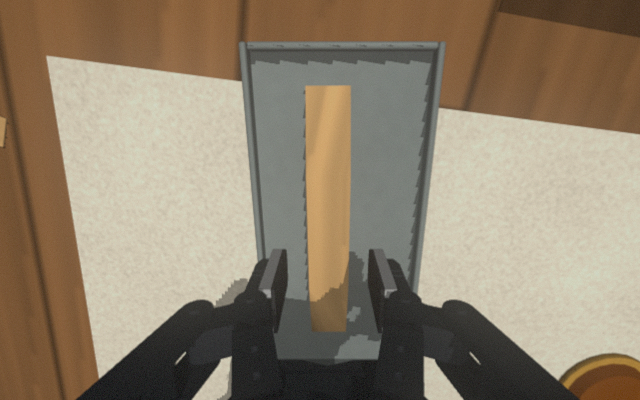

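The fingers straddle the wedge, which shows between x 305 and 351 with ends at rows 86 and 331, and they stay inside the tray walls. Next: descend and close.

Request:
servo_tool([
  {"hand":0,"xyz":[0.1,0,2],"roll":0},
  {"hand":0,"xyz":[0.1,0,3.5],"roll":0},
  {"hand":0,"xyz":[0.1,0,4.3],"roll":0},
  {"hand":0,"xyz":[0.1,0,4.3],"roll":0},
  {"hand":-0.6,"xyz":[0.1,0,4.3],"roll":0},
  {"hand":-0.6,"xyz":[0.1,0,4.3],"roll":0},
  {"hand":-0.6,"xyz":[0.1,0,4.3],"roll":0},
  {"hand":-0.6,"xyz":[0.1,0,4.3],"roll":0},
], newtons=80)

```text
t: 3.08
ee_pos: [475.5, 343.2, 26.1]
eef_rot: [0.651, 0.759, 0.001, 0.0]
contact_force: [-0.8, -1.4, 5.2]
grip_width: 0.278
grip_force: 79.6
```

Run:
```python
from h import *
go([474,344,150])
```

```text
shift [  0.11  -0.12 -12.39] roll 0 yaw now 8.71 ee [475.5 343.2  26.1] F [-0.8 -1.4  5.2] t 3.075 grip 0.27750514838404355 79.60498094558716
```

Request:
servo_tool([
  {"hand":-0.6,"xyz":[0,0,-2],"roll":0},
  {"hand":-0.6,"xyz":[0,0,-6],"roll":0},
  {"hand":-0.6,"xyz":[0,0,-11],"roll":0},
  {"hand":-0.6,"xyz":[0,0,-15.5],"roll":0},
  {"hand":-0.6,"xyz":[0,0,-17.5],"roll":0},
  {"hand":-0.6,"xyz":[0,0,-17.5],"roll":0},
])

```text
t: 3.82
ee_pos: [475.7, 343.4, 202.9]
eef_rot: [0.651, 0.759, 0.002, 0.0]
contact_force: [-0.8, 0.2, -2.0]
grip_width: 0.278
grip_force: 78.9
```

Run:
```python
from h import *
go([615.5,24.7,202],12.5)
```

```text
shift [-33.62   9.     0.04] roll -0.0663 yaw now 8.7 ee [475.7 343.4 202.9] F [-0.8  0.2 -2. ] t 3.825 grip 0.27815677031123626 78.85979533195496
```

Request:
servo_tool([
  {"hand":-0.6,"xyz":[-3,0.8,0],"roll":-0.01},
  {"hand":-0.6,"xyz":[-8,2.1,0],"roll":-0.02},
  {"hand":-0.6,"xyz":[-13,3.5,0],"roll":-0.03},
  {"hand":-0.6,"xyz":[-18,4.8,0],"roll":-0.04},
  {"hand":-0.6,"xyz":[-23,6.1,0],"roll":-0.05},
  {"hand":-0.6,"xyz":[-28,7.5,0],"roll":-0.06},
  {"hand":-0.6,"xyz":[-32,8.6,0],"roll":-0.066},
  {"hand":-0.6,"xyz":[-33.6,9,0],"roll":-0.066},
  {"hand":-0.6,"xyz":[-33.6,9,0],"roll":-0.066},
])

```text
t: 4.95
ee_pos: [614.5, 23.9, 199.4]
eef_rot: [0.627, 0.779, -0.001, -0.0]
contact_force: [-0.6, 0.5, -0.1]
grip_width: 0.276
grip_force: 78.9
```

Run:
```python
from h import *
import pickle
c=capture("wrist");pickle.dump(c,open("w3.pkl","wb"));save("w3",cv2.resize(c["image"],(800,500),interpolation=3))
s=sense();print(s["ee_pos"],s["eef_rot"],s["contact_force"],s["t"])
R=np.array(c["R"]);print(-R.T@c["t"])
```

```text
[614.32039673  25.52591871 199.58722688] [ 6.25808021e-01  7.79976811e-01 -2.04254513e-04 -6.74022453e-04] [ 0.08774655  0.28593603 -1.5572689 ] 5.0
[596.36228793 107.09336779 324.77900951]
```

View pics/w3.png

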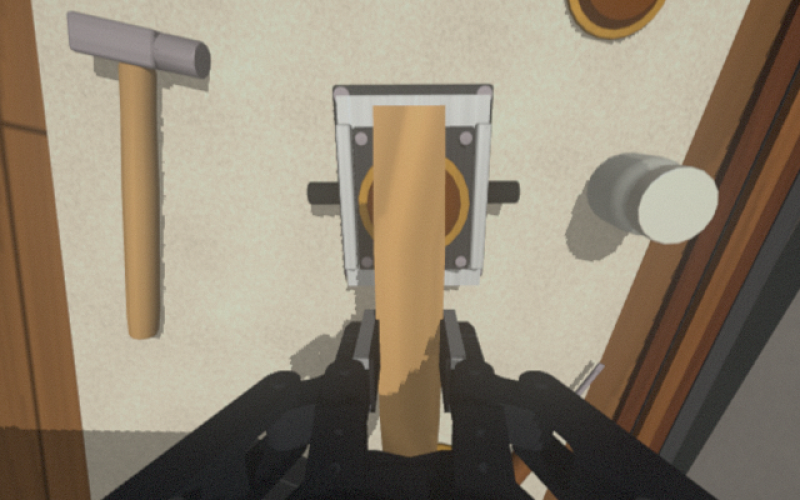

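The wedge is held straight at columns 374–445 (800-wide picture) with its tip at row 106. The lamp is behind it: left foot corners at (333,86) and (494,84), cheek outer edges (337,125)–(350,270) and (492,122)–(481,268).

Run:
```python
from h import *
import pickle
from scipy.optimize import least_squares
c=pickle.load(open("w3.pkl","rb"))
L=lambda u,v,z:ray(c,u/1.25,v/1.25,z)
pts=[((333,86),(-62,80,12)),((494,84),(62,80,12)),((337,125),(-52,50,62)),((492,122),(52,50,62)),((350,270),(-52,-50,62)),((481,268),(52,-50,62))]
for p,l in pts: print(l,L(*p,l[2]))
def w(q,l): a=np.radians(q[2]);return np.array([q[0]+l[0]*np.cos(a)-l[1]*np.sin(a),q[1]+l[0]*np.sin(a)+l[1]*np.cos(a),l[2]])
# cheek ends in y uncertain: fit only x-wise there
def f(q):
    r=[]
    for p,l in pts:
        d=w(q,l)-L(*p,l[2]); a=np.radians(q[2]); ex=d[0]*np.cos(a)+d[1]*np.sin(a); ey=-d[0]*np.sin(a)+d[1]*np.cos(a)
        r.append(ex); 
        if l[2]==12: r.append(ey)
    return r
s=least_squares(f,[609,54,12]);q=s.x;print(q,np.round(s.fun,1))
for l in [(0,50,50),(0,-50,50),(-40,50,70),(40,50,70),(-52,70,50),(52,70,50),(-52,-70,50),(52,-70,50),(0,0,84)]: print(l,proj(c,w(q,l))*1.25)
tip=[L(374,106,178),L(445,105,178)];t=np.mean(tip,0);e=sense();print("tip",tip,t)
print("tip-tcp dist",np.linalg.norm((t-e["ee_pos"])[:2]),"angle",np.degrees(np.arctan2(*(t-e["ee_pos"])[1::-1]))-90)
```

```text
(-62, 80, 12) [534.8 117.   12. ]
(62, 80, 12) [653.7 144.5  12. ]
(-52, 50, 62) [550.7  92.6  62. ]
(52, 50, 62) [649.8 116.2  62. ]
(-52, -50, 62) [575.9  -7.2  62. ]
(52, -50, 62) [671.1  15.2  62. ]
[612.22300387  52.7950567   13.01547741] [-1.   0.   0.9 -0.  -1.   1.1 -3.1  3.1]
(0, 50, 50) [414.25 127.75]
(0, -50, 50) [415.25  263.125]
(-40, 50, 70) [352.125 129.375]
(40, 50, 70) [477.25 127.75]
(-52, 70, 50) [336.75  97.5 ]
(52, 70, 50) [491.5  95.5]
(-52, -70, 50) [349.875 287.25 ]
(52, -70, 50) [481.    285.875]
(0, 0, 84) [415.5   210.125]
tip [array([583. , 108.3, 178. ]), array([608. , 114.1, 178. ])] [595.5 111.2 178. ]
tip-tcp dist 87.71690565119212 angle 12.389619428116731
```

```bash
cat >> h.py <<'E'
def gl(y,zb,x=0):
    "wedge centre to lamp (x,y), underside height zb"
    a=np.radians(13.0); s=sense(); d=np.array(s["ee_pos"])[:2]-[612.2,52.8]
    print("now lamp x,y",(d@[np.cos(a),np.sin(a)]).round(1),(d@[-np.sin(a),np.cos(a)]).round(1),"zb",round(s["ee_pos"][2]-22.1,1))
    go([612.2+x*np.cos(a)-y*np.sin(a),52.8+x*np.sin(a)+y*np.cos(a),zb+22.1],13.0)
E
python3 - <<'E'
from h import *
gl(-146,52)
E
```

```text
now lamp x,y -4.1 -27.1 zb 177.5
shift [-11.9    0.52  12.54] roll -0.0084 yaw now 12.52 ee [614.3  25.5 199.6] F [ 0.1  0.3 -1.6] t 5.0 grip 0.28075775967842803 78.87305974960327
```

Request:
servo_tool([
  {"hand":-0.6,"xyz":[-4,0.2,0],"roll":-0.008},
  {"hand":-0.6,"xyz":[-8.5,0.4,0],"roll":-0.008},
  {"hand":-0.6,"xyz":[-11.5,0.5,1],"roll":-0.008},
  {"hand":-0.6,"xyz":[-11.9,0.5,4],"roll":-0.008},
  {"hand":-0.6,"xyz":[-11.9,0.5,8],"roll":-0.008},
  {"hand":-0.6,"xyz":[-11.9,0.5,11],"roll":-0.008},
  {"hand":-0.6,"xyz":[-11.9,0.5,12.2],"roll":-0.008},
  {"hand":-0.6,"xyz":[-11.9,0.5,12.2],"roll":-0.008},
  {"hand":-0.6,"xyz":[-11.9,0.5,12.2],"roll":-0.008},
])

```text
t: 6.12
ee_pos: [646.3, -90.2, 79.8]
eef_rot: [0.623, 0.783, 0.001, 0.001]
contact_force: [0.3, -0.8, -0.6]
grip_width: 0.275
grip_force: 78.9
```

Run:
```python
from h import *
gl(-146,50)
c=capture("scene");save("s2",cv2.resize(c["image"][190:310,235:395],(800,600),interpolation=3))
```

```text
now lamp x,y 1.1 -147.0 zb 57.7
shift [ 0.1  -0.11  0.77] roll -0.0003 yaw now 12.98 ee [646.3 -90.2  79.8] F [ 0.3 -0.8 -0.6] t 6.125 grip 0.2745575132081739 78.87077808380127
```

View pics/s2.png

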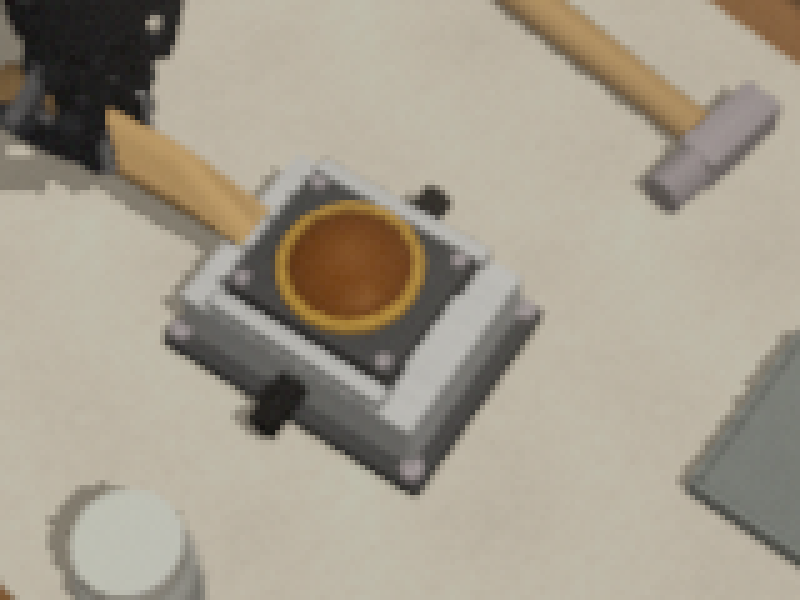

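The wedge's tip points at the lamp's right slot (crop (250,230)), centred on the frame. I'll lower it until I feel the ledge.

Request:
servo_tool([
  {"hand":-0.6,"xyz":[0.1,-0.1,0.2],"roll":0},
  {"hand":-0.6,"xyz":[0.1,-0.1,0.3],"roll":0},
  {"hand":-0.6,"xyz":[0.1,-0.1,0.4],"roll":0},
  {"hand":-0.6,"xyz":[0.1,-0.1,0.4],"roll":0},
])

```text
t: 6.68
ee_pos: [644.2, -89.9, 74.2]
eef_rot: [0.623, 0.782, -0.0, -0.0]
contact_force: [-0.2, 0.3, -1.3]
grip_width: 0.279
grip_force: 78.9
```

Request:
servo_tool([
  {"hand":-0.6,"xyz":[0,0,0.1],"roll":0},
  {"hand":-0.6,"xyz":[0,0,0.1],"roll":0},
])

```text
t: 6.92
ee_pos: [644.2, -89.9, 73.2]
eef_rot: [0.623, 0.782, -0.0, -0.0]
contact_force: [0.6, 0.2, -1.3]
grip_width: 0.281
grip_force: 78.9
```

Request:
servo_tool([
  {"hand":-0.6,"xyz":[0,0,0.1],"roll":0},
  {"hand":-0.6,"xyz":[0,0,0.1],"roll":0},
])

```text
t: 7.18
ee_pos: [644.2, -89.9, 72.2]
eef_rot: [0.623, 0.782, 0.0, -0.0]
contact_force: [-0.3, 0.0, -0.8]
grip_width: 0.279
grip_force: 78.9
```

Request:
servo_tool([
  {"hand":-0.6,"xyz":[0,0,0.1],"roll":0},
  {"hand":-0.6,"xyz":[0,0,0.1],"roll":0},
])

```text
t: 7.42
ee_pos: [644.3, -89.9, 71.5]
eef_rot: [0.623, 0.782, 0.0, 0.0]
contact_force: [-0.1, -0.3, 1.1]
grip_width: 0.277
grip_force: 79.1
```

Request:
servo_tool([
  {"hand":-0.6,"xyz":[0.5,0,0],"roll":0},
  {"hand":-0.6,"xyz":[1.0,0,0],"roll":0},
  {"hand":-0.6,"xyz":[1.5,0,0],"roll":0},
  {"hand":-0.6,"xyz":[2.0,0,0],"roll":0},
  {"hand":-0.6,"xyz":[2.0,0,0],"roll":0},
], newtons=110)

```text
t: 8.05
ee_pos: [639.9, -69.5, 71.5]
eef_rot: [0.623, 0.783, 0.0, -0.0]
contact_force: [0.2, -0.2, 4.1]
grip_width: 0.263
grip_force: 112.3
```

Request:
servo_tool([
  {"hand":-0.6,"xyz":[0.3,0,0],"roll":0},
  {"hand":-0.6,"xyz":[0.5,0,0],"roll":0},
  {"hand":-0.6,"xyz":[0.5,0,0],"roll":0},
])

```text
t: 8.43
ee_pos: [639.3, -68.3, 72.0]
eef_rot: [0.624, 0.782, -0.001, 0.002]
contact_force: [1.8, -7.8, 5.5]
grip_width: 0.268
grip_force: 112.5
```

Request:
servo_tool([
  {"hand":-0.6,"xyz":[0.3,0,0],"roll":0},
  {"hand":-0.6,"xyz":[0.5,0,0],"roll":0},
  {"hand":-0.6,"xyz":[0.5,0,0],"roll":0},
])

```text
t: 8.8
ee_pos: [638.3, -64.9, 72.2]
eef_rot: [0.624, 0.781, -0.001, 0.002]
contact_force: [2.8, -11.9, 5.6]
grip_width: 0.266
grip_force: 112.6
```

Request:
servo_tool([
  {"hand":-0.6,"xyz":[0.3,0,0],"roll":0},
  {"hand":-0.6,"xyz":[0.5,0,0],"roll":0},
  {"hand":-0.6,"xyz":[0.5,0,0],"roll":0},
])

```text
t: 9.18
ee_pos: [637.2, -60.1, 72.2]
eef_rot: [0.624, 0.781, -0.001, 0.002]
contact_force: [2.2, -11.8, 6.0]
grip_width: 0.266
grip_force: 112.6
```

Run:
```python
from h import *
gl(-111,50)
```

```text
now lamp x,y -1.1 -115.7 zb 50.1
shift [0.47 0.11 0.01] roll -0.0041 yaw now 12.76 ee [637.2 -60.1  72.2] F [  2.2 -11.8   6. ] t 9.175 grip 0.2659702465400001 112.58267641067505
```

Request:
servo_tool([
  {"hand":-0.6,"xyz":[0.3,0,0],"roll":0},
  {"hand":-0.6,"xyz":[0.6,0,0],"roll":0},
  {"hand":-0.6,"xyz":[0.6,0,0],"roll":0},
])

```text
t: 9.55
ee_pos: [635.8, -54.2, 72.2]
eef_rot: [0.624, 0.781, -0.001, 0.002]
contact_force: [2.7, -12.9, 5.5]
grip_width: 0.267
grip_force: 112.6
```

Run:
```python
from h import *
gl(-111,50)
import pickle
c=capture("scene");pickle.dump(c,open("s3.pkl","wb"))
```

```text
now lamp x,y -1.0 -109.6 zb 50.1
shift [-0.14  0.11  0.01] roll -0.0041 yaw now 12.77 ee [635.8 -54.2  72.2] F [  2.7 -12.9   5.5] t 9.55 grip 0.2667258268067171 112.61956214904785
```

Request:
servo_tool([
  {"hand":-0.6,"xyz":[-1,0,0],"roll":0},
  {"hand":-0.6,"xyz":[-2.5,0,0],"roll":0},
  {"hand":-0.6,"xyz":[-4,0,0],"roll":0},
  {"hand":-0.6,"xyz":[-4.6,0,-0.5],"roll":0},
  {"hand":-0.6,"xyz":[-4.6,0,-3],"roll":0},
  {"hand":-0.6,"xyz":[-4.6,0,-6],"roll":0},
  {"hand":-0.6,"xyz":[-4.6,0,-7],"roll":0},
  {"hand":-0.6,"xyz":[-3,0,-7],"roll":0},
  {"hand":-0.6,"xyz":[2,0,-7],"roll":0},
  {"hand":-0.6,"xyz":[7,0,-7],"roll":0},
])

```text
t: 10.85
ee_pos: [617.9, 20.6, 139.5]
eef_rot: [0.623, 0.782, -0.001, -0.001]
contact_force: [0.8, 0.3, -0.5]
grip_width: 0.267
grip_force: 111.8
```

Request:
servo_tool([
  {"hand":-0.6,"xyz":[5,0,0],"roll":0},
  {"hand":-0.6,"xyz":[10,0,0],"roll":0},
  {"hand":-0.6,"xyz":[15,0,0],"roll":0},
  {"hand":-0.6,"xyz":[17.5,0,0],"roll":0},
  {"hand":-0.6,"xyz":[18.5,0,0],"roll":0},
  {"hand":-0.6,"xyz":[18.5,0,0],"roll":0},
  {"hand":-0.6,"xyz":[18.5,0,0],"roll":0},
])

```text
t: 11.72
ee_pos: [578.2, 196.9, 141.1]
eef_rot: [0.624, 0.782, -0.0, 0.0]
contact_force: [0.2, 0.6, 0.4]
grip_width: 0.268
grip_force: 111.8
```

Run:
```python
from h import *
gl(147,49.7)
c=capture("scene");import pickle;pickle.dump(c,open("s4.pkl","wb"))
save("s4",cv2.resize(c["image"][190:310,235:395],(800,600),interpolation=3))
```

```text
now lamp x,y -0.7 148.0 zb 119.0
shift [-0.1   0.07  6.93] roll -0.0029 yaw now 12.83 ee [578.2 196.9 141.1] F [0.2 0.6 0.4] t 11.725 grip 0.26847894775202114 111.80777549743652
```

View pics/s4.png

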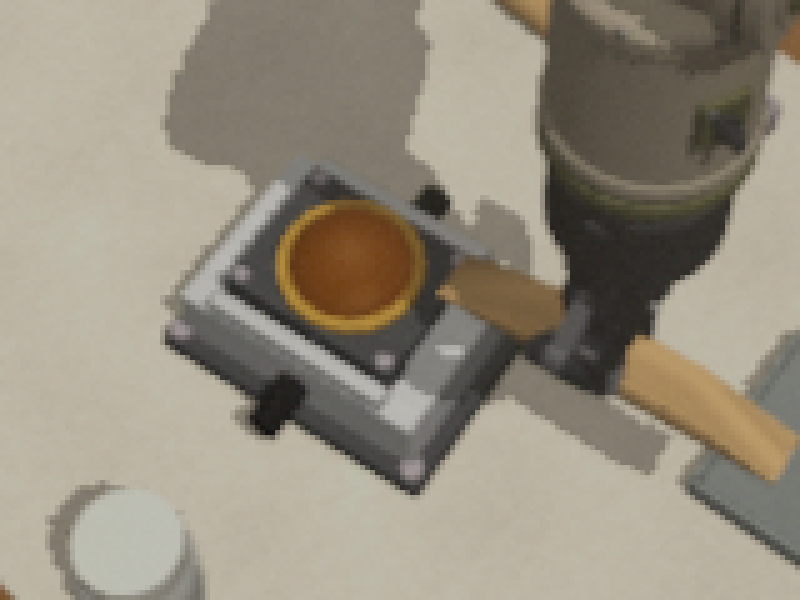

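Request:
servo_tool([
  {"hand":-0.6,"xyz":[-0.1,0.1,2],"roll":-0.003},
  {"hand":-0.6,"xyz":[-0.1,0.1,4.5],"roll":-0.003},
  {"hand":-0.6,"xyz":[-0.1,0.1,6],"roll":-0.003},
  {"hand":-0.6,"xyz":[-0.1,0.1,6.5],"roll":-0.003},
  {"hand":-0.6,"xyz":[-0.1,0.1,6.8],"roll":-0.003},
  {"hand":-0.6,"xyz":[-0.1,0.1,6.8],"roll":-0.003},
])

```text
t: 12.52
ee_pos: [579.5, 197.9, 73.7]
eef_rot: [0.622, 0.783, 0.0, 0.0]
contact_force: [-0.4, -0.4, 0.6]
grip_width: 0.267
grip_force: 111.8
```

Request:
servo_tool([
  {"hand":-0.6,"xyz":[0,0,0.1],"roll":0},
  {"hand":-0.6,"xyz":[0,0,0.1],"roll":0},
])

```text
t: 12.78
ee_pos: [579.3, 197.9, 72.6]
eef_rot: [0.622, 0.783, 0.0, 0.0]
contact_force: [-0.6, 0.4, 0.3]
grip_width: 0.27
grip_force: 111.8
```

Run:
```python
from h import *
gl(147,49.7)
```

```text
now lamp x,y 0.6 148.8 zb 50.5
shift [-0.18 -0.06  0.08] roll 0.0022 yaw now 13.12 ee [579.3 197.9  72.6] F [-0.6  0.4  0.3] t 12.775 grip 0.2699768819722884 111.80702805519104
```

Lower 0.8 mm more, then push in.

Request:
servo_tool([
  {"hand":-0.6,"xyz":[0,0,0.08],"roll":0},
  {"hand":-0.6,"xyz":[-0.5,0,0.08],"roll":0},
  {"hand":-0.6,"xyz":[-1.0,0,0.08],"roll":0},
  {"hand":-0.6,"xyz":[-1.5,0,0.08],"roll":0},
  {"hand":-0.6,"xyz":[-2.0,0,0.08],"roll":0},
  {"hand":-0.6,"xyz":[-2.0,0,0.08],"roll":0},
])

```text
t: 13.52
ee_pos: [584.1, 177.3, 71.7]
eef_rot: [0.622, 0.783, -0.0, 0.0]
contact_force: [0.6, -1.3, 2.9]
grip_width: 0.265
grip_force: 112.1
```

Request:
servo_tool([
  {"hand":-0.6,"xyz":[-0.3,0,0],"roll":0},
  {"hand":-0.6,"xyz":[-0.6,0,0],"roll":0},
  {"hand":-0.6,"xyz":[-0.6,0,0],"roll":0},
])

```text
t: 13.9
ee_pos: [585.2, 172.3, 71.6]
eef_rot: [0.622, 0.783, 0.0, 0.0]
contact_force: [-0.2, 1.3, 4.1]
grip_width: 0.263
grip_force: 112.3
```

Request:
servo_tool([
  {"hand":-0.6,"xyz":[-0.3,0,0],"roll":0},
  {"hand":-0.6,"xyz":[-0.6,0,0],"roll":0},
  {"hand":-0.6,"xyz":[-0.6,0,0],"roll":0},
])

```text
t: 14.28
ee_pos: [585.9, 169.7, 71.9]
eef_rot: [0.621, 0.784, 0.001, -0.001]
contact_force: [-2.7, 10.2, 6.6]
grip_width: 0.267
grip_force: 112.7
```

Request:
servo_tool([
  {"hand":-0.6,"xyz":[-0.3,0,0],"roll":0},
  {"hand":-0.6,"xyz":[-0.6,0,0],"roll":0},
  {"hand":-0.6,"xyz":[-0.6,0,0],"roll":0},
])

```text
t: 14.65
ee_pos: [587.3, 165.1, 72.1]
eef_rot: [0.62, 0.784, 0.002, -0.001]
contact_force: [-2.3, 12.5, 5.7]
grip_width: 0.266
grip_force: 112.7
```

Run:
```python
from h import *
gl(100,49.7)
```

```text
now lamp x,y 1.0 115.0 zb 50.0
shift [-1.5  -0.11  0.02] roll 0.0054 yaw now 13.31 ee [587.3 165.1  72.1] F [-2.3 12.5  5.7] t 14.65 grip 0.2655807196871093 112.66733765602112
```

Request:
servo_tool([
  {"hand":-0.6,"xyz":[-0.3,0,0],"roll":0},
  {"hand":-0.6,"xyz":[-0.6,0,0],"roll":0},
  {"hand":-0.6,"xyz":[-0.9,0,0],"roll":0},
  {"hand":-0.6,"xyz":[-1.2,0,0],"roll":0},
  {"hand":-0.6,"xyz":[-1.4,0,0],"roll":0},
  {"hand":-0.6,"xyz":[-1.4,0,0],"roll":0},
])

```text
t: 15.4
ee_pos: [590.6, 151.5, 72.2]
eef_rot: [0.62, 0.784, 0.002, -0.001]
contact_force: [-2.3, 12.6, 9.1]
grip_width: 0.265
grip_force: 112.8
```

Run:
```python
from h import *
gl(148,120)
c=capture("scene");import pickle;pickle.dump(c,open("s5.pkl","wb"))
```

```text
now lamp x,y 1.2 101.0 zb 50.1
shift [ 4.73 -0.08 -6.97] roll 0.0054 yaw now 13.31 ee [590.6 151.5  72.2] F [-2.3 12.6  9.1] t 15.4 grip 0.26549384538947374 112.7692437171936
```

Request:
servo_tool([
  {"hand":-0.6,"xyz":[1.5,0,0],"roll":0},
  {"hand":-0.6,"xyz":[3.5,0,0],"roll":0},
  {"hand":-0.6,"xyz":[5,0,0],"roll":0},
  {"hand":-0.6,"xyz":[5.2,0,-0.5],"roll":0},
  {"hand":-0.6,"xyz":[5.2,0,-3],"roll":0},
  {"hand":-0.6,"xyz":[5.2,0,-6],"roll":0},
  {"hand":-0.6,"xyz":[5.2,0,-7],"roll":0},
  {"hand":-0.6,"xyz":[3,0,-7],"roll":0},
  {"hand":-0.6,"xyz":[-2,0,-7],"roll":0},
  {"hand":-0.6,"xyz":[-7,0,-7],"roll":0},
])

```text
t: 16.7
ee_pos: [606.5, 77.9, 140.6]
eef_rot: [0.621, 0.784, -0.0, -0.0]
contact_force: [0.4, -0.4, -0.0]
grip_width: 0.267
grip_force: 111.8
```

Request:
servo_tool([
  {"hand":-0.6,"xyz":[-5,0,0],"roll":0},
  {"hand":-0.6,"xyz":[-10,0,0],"roll":0},
  {"hand":-0.6,"xyz":[-15,0,0],"roll":0},
  {"hand":-0.6,"xyz":[-17,0,0],"roll":0},
  {"hand":-0.6,"xyz":[-17.5,0,0],"roll":0},
  {"hand":-0.6,"xyz":[-17.5,0,0],"roll":0},
  {"hand":-0.6,"xyz":[-17.5,0,0],"roll":0},
])

```text
t: 17.58
ee_pos: [646.6, -89.2, 141.3]
eef_rot: [0.621, 0.784, 0.0, -0.0]
contact_force: [0.4, 0.6, -0.8]
grip_width: 0.267
grip_force: 111.8
```

Run:
```python
from h import *
gl(-147,49.7)
c=capture("scene");import pickle;pickle.dump(c,open("s6.pkl","wb"))
```

```text
now lamp x,y 1.6 -146.1 zb 119.2
shift [-0.1  -0.16  6.95] roll 0.0047 yaw now 13.27 ee [646.6 -89.2 141.3] F [ 0.4  0.6 -0.8] t 17.575 grip 0.2669460937229022 111.81797862052917
```

Request:
servo_tool([
  {"hand":-0.6,"xyz":[-0.1,-0.1,2],"roll":0.005},
  {"hand":-0.6,"xyz":[-0.1,-0.1,4.5],"roll":0.005},
  {"hand":-0.6,"xyz":[-0.1,-0.1,6],"roll":0.005},
  {"hand":-0.6,"xyz":[-0.1,-0.1,6.6],"roll":0.005},
  {"hand":-0.6,"xyz":[-0.1,-0.1,6.9],"roll":0.005},
  {"hand":-0.6,"xyz":[-0.1,-0.1,6.95],"roll":0.005},
  {"hand":-0.6,"xyz":[-0.1,-0.1,6.95],"roll":0.005},
])

```text
t: 18.5
ee_pos: [646.2, -92.6, 72.6]
eef_rot: [0.624, 0.782, 0.0, 0.0]
contact_force: [0.2, 0.1, -0.2]
grip_width: 0.268
grip_force: 111.8
```

Run:
```python
from h import *
gl(-93,49.7)
```

```text
now lamp x,y 0.4 -149.4 zb 50.5
shift [ 5.64 -0.06  0.08] roll -0.0029 yaw now 12.83 ee [646.2 -92.6  72.6] F [ 0.2  0.1 -0.2] t 18.5 grip 0.2679039442508224 111.8203067779541
```

Request:
servo_tool([
  {"hand":-0.6,"xyz":[0,0,0.08],"roll":0},
  {"hand":-0.6,"xyz":[0.8,0,0.08],"roll":0},
  {"hand":-0.6,"xyz":[1.6,0,0.08],"roll":0},
  {"hand":-0.6,"xyz":[2.4,0,0.08],"roll":0},
  {"hand":-0.6,"xyz":[3.1,0,0.08],"roll":0},
  {"hand":-0.6,"xyz":[3.1,0,0.08],"roll":0},
])

```text
t: 19.25
ee_pos: [639.1, -60.9, 71.6]
eef_rot: [0.623, 0.782, 0.001, -0.0]
contact_force: [0.0, 0.6, 4.3]
grip_width: 0.27
grip_force: 112.5
```

Request:
servo_tool([
  {"hand":-0.6,"xyz":[0.3,0,0],"roll":0},
  {"hand":-0.6,"xyz":[0.3,0,0],"roll":0},
])

```text
t: 19.5
ee_pos: [638.5, -59.0, 71.7]
eef_rot: [0.624, 0.782, 0.0, 0.0]
contact_force: [0.7, -0.9, 4.4]
grip_width: 0.269
grip_force: 112.5
```

Request:
servo_tool([
  {"hand":-0.6,"xyz":[0.3,0,0],"roll":0},
  {"hand":-0.6,"xyz":[0.3,0,0],"roll":0},
])

```text
t: 19.75
ee_pos: [637.9, -56.2, 71.7]
eef_rot: [0.624, 0.782, 0.0, 0.0]
contact_force: [0.4, -1.4, 5.6]
grip_width: 0.27
grip_force: 112.5
```

Request:
servo_tool([
  {"hand":-0.6,"xyz":[0.3,0,0],"roll":0},
  {"hand":-0.6,"xyz":[0.3,0,0],"roll":0},
])

```text
t: 20.0
ee_pos: [637.5, -54.7, 72.0]
eef_rot: [0.624, 0.781, -0.0, 0.001]
contact_force: [1.4, -5.3, 5.8]
grip_width: 0.265
grip_force: 112.5
```

Request:
servo_tool([
  {"hand":-0.6,"xyz":[0.3,0,0],"roll":0},
  {"hand":-0.6,"xyz":[0.3,0,0],"roll":0},
])

```text
t: 20.25
ee_pos: [637.1, -53.6, 72.2]
eef_rot: [0.624, 0.781, -0.001, 0.002]
contact_force: [2.9, -9.8, 4.9]
grip_width: 0.263
grip_force: 112.6
```

Run:
```python
from h import *
gl(-93,49.7)
```

```text
now lamp x,y 0.3 -109.3 zb 50.1
shift [ 1.63 -0.04  0.03] roll -0.005 yaw now 12.71 ee [637.1 -53.6  72.2] F [ 2.9 -9.8  4.9] t 20.25 grip 0.2634697631135089 112.57910013198853
```

Request:
servo_tool([
  {"hand":-0.6,"xyz":[0.3,0,0],"roll":0},
  {"hand":-0.6,"xyz":[0.6,0,0],"roll":0},
  {"hand":-0.6,"xyz":[0.9,0,0],"roll":0},
  {"hand":-0.6,"xyz":[1.2,0,0],"roll":0},
  {"hand":-0.6,"xyz":[1.5,0,0],"roll":0},
  {"hand":-0.6,"xyz":[1.7,0,0],"roll":0},
  {"hand":-0.6,"xyz":[1.7,0,0],"roll":0},
])

```text
t: 21.12
ee_pos: [633.3, -37.9, 72.3]
eef_rot: [0.625, 0.781, -0.001, 0.002]
contact_force: [2.2, -13.2, 6.2]
grip_width: 0.267
grip_force: 112.6
```

Run:
```python
from h import *
gl(-148,120)
```

```text
now lamp x,y 0.2 -93.2 zb 50.2
shift [-5.52  0.03 -6.96] roll -0.0057 yaw now 12.67 ee [633.3 -37.9  72.3] F [  2.2 -13.2   6.2] t 21.125 grip 0.2665127393398837 112.63784766197205
```

Now over to the left again.

Request:
servo_tool([
  {"hand":-0.6,"xyz":[-1.5,0,0],"roll":0},
  {"hand":-0.6,"xyz":[-3.5,0,0],"roll":0},
  {"hand":-0.6,"xyz":[-5.3,0,0],"roll":0},
  {"hand":-0.6,"xyz":[-6,0,-0.5],"roll":0},
  {"hand":-0.6,"xyz":[-6,0,-3],"roll":0},
  {"hand":-0.6,"xyz":[-6,0,-6],"roll":0},
  {"hand":-0.6,"xyz":[-6,0,-7],"roll":0},
  {"hand":-0.6,"xyz":[-3,0,-7],"roll":0},
  {"hand":-0.6,"xyz":[2,0,-7],"roll":0},
  {"hand":-0.6,"xyz":[7,0,-7],"roll":0},
])

```text
t: 22.38
ee_pos: [616.0, 35.4, 140.1]
eef_rot: [0.624, 0.782, -0.0, -0.0]
contact_force: [-0.5, 0.2, -0.4]
grip_width: 0.268
grip_force: 111.8
```

Request:
servo_tool([
  {"hand":-0.6,"xyz":[5,0,0],"roll":0},
  {"hand":-0.6,"xyz":[10,0,0],"roll":0},
  {"hand":-0.6,"xyz":[14,0,0],"roll":0},
  {"hand":-0.6,"xyz":[16.5,0,0],"roll":0},
  {"hand":-0.6,"xyz":[17,0,0],"roll":0},
  {"hand":-0.6,"xyz":[17,0,0],"roll":0},
  {"hand":-0.6,"xyz":[17,0,0],"roll":0},
])

```text
t: 23.25
ee_pos: [579.6, 198.0, 141.1]
eef_rot: [0.625, 0.781, -0.0, 0.0]
contact_force: [0.1, -2.0, -1.4]
grip_width: 0.267
grip_force: 111.8
```

Run:
```python
from h import *
gl(147,49.7)
```

```text
now lamp x,y 0.9 148.8 zb 119.0
shift [-0.18 -0.09  6.93] roll -0.0051 yaw now 12.71 ee [579.6 198.  141.1] F [ 0.1 -2.  -1.4] t 23.25 grip 0.26727370229324254 111.79152488708496
```

Request:
servo_tool([
  {"hand":-0.6,"xyz":[-0.1,-0.1,2],"roll":-0.005},
  {"hand":-0.6,"xyz":[-0.1,-0.1,4.5],"roll":-0.005},
  {"hand":-0.6,"xyz":[-0.1,-0.1,6],"roll":-0.005},
  {"hand":-0.6,"xyz":[-0.1,-0.1,6.6],"roll":-0.005},
  {"hand":-0.6,"xyz":[-0.1,-0.1,6.9],"roll":-0.005},
  {"hand":-0.6,"xyz":[-0.1,-0.1,6.9],"roll":-0.005},
])

```text
t: 24.0
ee_pos: [578.8, 198.7, 72.7]
eef_rot: [0.622, 0.783, 0.0, 0.0]
contact_force: [-0.9, 0.9, 0.1]
grip_width: 0.269
grip_force: 111.8
```

Run:
```python
from h import *
gl(107,49.7)
```

```text
now lamp x,y 0.3 149.7 zb 50.6
shift [-4.27 -0.04  0.09] roll 0.002 yaw now 13.12 ee [578.8 198.7  72.7] F [-0.9  0.9  0.1] t 24.0 grip 0.26930963977183164 111.79518342018127
```

Request:
servo_tool([
  {"hand":-0.6,"xyz":[0,0,0.08],"roll":0},
  {"hand":-0.6,"xyz":[-1,0,0.08],"roll":0},
  {"hand":-0.6,"xyz":[-2,0,0.08],"roll":0},
  {"hand":-0.6,"xyz":[-3,0,0.08],"roll":0},
  {"hand":-0.6,"xyz":[-3.8,0,0.08],"roll":0},
  {"hand":-0.6,"xyz":[-4.2,0,0.08],"roll":0},
  {"hand":-0.6,"xyz":[-4.2,0,0.08],"roll":0},
])

```text
t: 24.88
ee_pos: [588.5, 157.1, 71.8]
eef_rot: [0.622, 0.783, 0.0, 0.0]
contact_force: [-0.2, -0.3, 4.8]
grip_width: 0.268
grip_force: 112.4
```

Request:
servo_tool([
  {"hand":-0.6,"xyz":[-0.3,0,0],"roll":0},
  {"hand":-0.6,"xyz":[-0.3,0,0],"roll":0},
])

```text
t: 25.12
ee_pos: [589.1, 154.9, 71.9]
eef_rot: [0.622, 0.783, 0.001, 0.0]
contact_force: [0.3, 1.5, 5.2]
grip_width: 0.268
grip_force: 112.5
```

Request:
servo_tool([
  {"hand":-0.6,"xyz":[-0.3,0,0],"roll":0},
  {"hand":-0.6,"xyz":[-0.3,0,0],"roll":0},
])

```text
t: 25.38
ee_pos: [589.7, 152.5, 72.0]
eef_rot: [0.622, 0.783, 0.001, 0.0]
contact_force: [0.0, 2.6, 6.2]
grip_width: 0.265
grip_force: 112.6
```

Run:
```python
from h import *
gl(92,49.7)
```

```text
now lamp x,y 0.5 102.2 zb 49.9
shift [-1.02 -0.05  0.02] roll 0.0025 yaw now 13.15 ee [589.7 152.5  72. ] F [0.  2.6 6.2] t 25.375 grip 0.2653687383431534 112.56264925003052
```

Request:
servo_tool([
  {"hand":-0.6,"xyz":[-0.3,0,0],"roll":0},
  {"hand":-0.6,"xyz":[-0.6,0,0],"roll":0},
  {"hand":-0.6,"xyz":[-0.9,0,0],"roll":0},
  {"hand":-0.6,"xyz":[-1.2,0,0],"roll":0},
  {"hand":-0.6,"xyz":[-1.4,0,0],"roll":0},
  {"hand":-0.6,"xyz":[-1.4,0,0],"roll":0},
])

```text
t: 26.12
ee_pos: [592.3, 142.6, 72.2]
eef_rot: [0.62, 0.784, 0.002, -0.001]
contact_force: [-3.0, 12.1, 8.2]
grip_width: 0.265
grip_force: 112.8
```

Run:
```python
from h import *
gl(148,120)
```

```text
now lamp x,y 0.8 91.9 zb 50.1
shift [ 5.64 -0.04 -6.96] roll 0.0054 yaw now 13.31 ee [592.3 142.6  72.2] F [-3.  12.1  8.2] t 26.125 grip 0.2649489795121568 112.80789613723755
```

Request:
servo_tool([
  {"hand":-0.6,"xyz":[1.5,0,0],"roll":0},
  {"hand":-0.6,"xyz":[3.5,0,0],"roll":0},
  {"hand":-0.6,"xyz":[5.5,0,0],"roll":0},
  {"hand":-0.6,"xyz":[6.2,0,-0.5],"roll":0},
  {"hand":-0.6,"xyz":[6.2,0,-3],"roll":0},
  {"hand":-0.6,"xyz":[6.2,0,-6],"roll":0},
  {"hand":-0.6,"xyz":[6.2,0,-7],"roll":0},
  {"hand":-0.6,"xyz":[6.2,0,-7],"roll":0},
])

```text
t: 27.12
ee_pos: [578.3, 198.9, 141.3]
eef_rot: [0.622, 0.783, 0.0, -0.0]
contact_force: [-0.0, -0.5, -1.5]
grip_width: 0.266
grip_force: 111.9
```

Run:
```python
from h import *
go([475,343.3,100],8.8)
```

```text
shift [16.41 -6.78  4.14] roll 0.0755 yaw now 13.13 ee [578.3 198.9 141.3] F [-0.  -0.5 -1.5] t 27.125 grip 0.26624835630673693 111.85576915740967
```

Request:
servo_tool([
  {"hand":-0.6,"xyz":[3,-1.2,0],"roll":0.015},
  {"hand":-0.6,"xyz":[7,-2.9,0],"roll":0.03},
  {"hand":-0.6,"xyz":[11,-4.5,0],"roll":0.05},
  {"hand":-0.6,"xyz":[15,-6.2,1],"roll":0.07},
  {"hand":-0.6,"xyz":[16.4,-6.8,3],"roll":0.076},
  {"hand":-0.6,"xyz":[16.4,-6.8,4.1],"roll":0.076},
  {"hand":-0.6,"xyz":[16.4,-6.8,4.1],"roll":0.076},
  {"hand":-0.6,"xyz":[16.4,-6.8,4.1],"roll":0.076},
])

```text
t: 28.12
ee_pos: [476.0, 341.9, 100.8]
eef_rot: [0.652, 0.758, 0.0, 0.0]
contact_force: [-0.0, 0.1, -0.3]
grip_width: 0.269
grip_force: 111.8
```

Run:
```python
from h import *
import pickle
a,b=pickle.load(open("c.pkl","rb"))
c=capture("scene");pickle.dump(c,open("s7.pkl","wb"))
def w(l):
    q=np.radians(13);return [612.2+l[0]*np.cos(q)-l[1]*np.sin(q),52.8+l[0]*np.sin(q)+l[1]*np.cos(q),l[2]]
p0,p1=cv2.cvtColor(b["image"],7),cv2.cvtColor(c["image"],7)
pts=[(-33,43,72),(33,43,72),(-33,-43,72),(33,-43,72),(0,0,84),(-62,80,12),(62,-80,12)]
P=np.float32([proj(b,w(l)) for l in pts]).reshape(-1,1,2)
N,st,_=cv2.calcOpticalFlowPyrLK(p0,p1,P,None,winSize=(11,11))
for l,p,n,s in zip(pts,P[:,0],N[:,0],st):
    e=proj(b,w((l[0],l[1],l[2]+8)))-proj(b,w(l)); d=n-p
    print(l,p,"moved",d.round(2),"8mm would be",e.round(2),"lift",(d@e/(e@e)*8).round(1))
m=np.hstack([cv2.resize(x["image"][205:290,262:350],(400,386),interpolation=3) for x in (b,c)]);save("cmp",m)
go([475,343.3,25.8],8.8)
```

```text
(-33, 43, 72) [326.3 241.7] moved [-0.1  -1.48] 8mm would be [ 0.  -1.7] lift 6.9
(33, 43, 72) [311.7 261.5] moved [-0.53 -1.05] 8mm would be [ 0.  -1.6] lift 5.2
(-33, -43, 72) [298.1 226.1] moved [-0.6  -1.83] 8mm would be [-0.1 -1.7] lift 8.7
(33, -43, 72) [283.1 244.8] moved [-0.83 -1.46] 8mm would be [-0.3 -1.6] lift 7.8
(0, 0, 84) [304.6 240.8] moved [-0.56 -1.83] 8mm would be [-0.2 -1.7] lift 8.8
(-62, 80, 12) [343.9 251.8] moved [-0.01 -0.01] 8mm would be [ 0.1 -1.5] lift 0.0
(62, -80, 12) [266.9 257.8] moved [0.02 0.01] 8mm would be [-0.3 -1.5] lift -0.1
shift [ 0.12 -0.09  7.52] roll -0.0023 yaw now 8.67 ee [476.  342.2 101. ] F [ 0.2  0.6 -0.3] t 28.175 grip 0.26745085022278053 111.82681918144226
```

View pics/cmp.png

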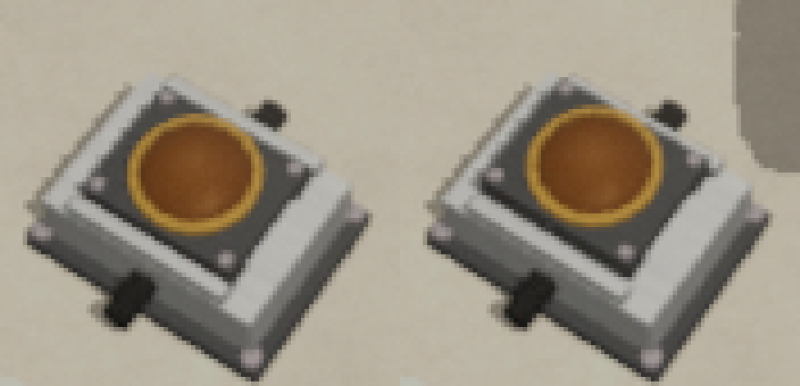

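Left picture (before) versus right (now): the frame and lens have moved up by about 2 px, as expected for ~8 mm. The flow figures scatter, so I'll refine with ECC before letting go of the wedge.

Run:
```python
from h import *
import pickle
a,b=pickle.load(open("c.pkl","rb"));c=pickle.load(open("s7.pkl","rb"))
def w(l):
    q=np.radians(13);return [612.2+l[0]*np.cos(q)-l[1]*np.sin(q),52.8+l[0]*np.sin(q)+l[1]*np.cos(q),l[2]]
g=lambda x:cv2.cvtColor(x["image"],7).astype(np.float32)
p0,p1=g(b),g(c)
mk=np.zeros(p0.shape,np.uint8)
poly=np.int32([proj(b,w(l)) for l in [(-37,47,72),(37,47,72),(37,-47,72),(-37,-47,72)]]);cv2.fillPoly(mk,[poly],255)
M=np.float32([[1,0,0],[0,1,-1.5]])
cc,M=cv2.findTransformECC(p0,p1,M,cv2.MOTION_AFFINE,(3,200,1e-6),mk,3);print(cc)
for l in [(0,50,68),(0,-50,68),(0,43,72),(0,-43,72),(33,43,72),(-33,43,72),(33,-43,72),(-33,-43,72)]:
    p=proj(b,w(l));d=M@[*p,1]-p;e=proj(b,w((l[0],l[1],l[2]+10)))-p
    print(l,d.round(2),"lift from start",(d[1]/e[1]*10).round(1))
```

```text
0.9828921316561631
(0, 50, 68) [-0.2  -1.55] lift from start 8.1
(0, -50, 68) [-0.4  -1.56] lift from start 7.8
(0, 43, 72) [-0.23 -1.56] lift from start 7.8
(0, -43, 72) [-0.41 -1.57] lift from start 7.5
(33, 43, 72) [ 0.04 -1.4 ] lift from start 7.0
(-33, 43, 72) [-0.49 -1.71] lift from start 8.1
(33, -43, 72) [-0.15 -1.42] lift from start 7.1
(-33, -43, 72) [-0.66 -1.71] lift from start 7.8
```

ECC gives about 7.8 mm of rise on both sides since the start, plus the starting lift. That is even and agrees with the probe depths (~9 mm). Next: lay the wedge back.

Request:
servo_tool([
  {"hand":-0.6,"xyz":[0.1,0,2.5],"roll":0},
  {"hand":-0.6,"xyz":[0.1,0,5],"roll":0},
  {"hand":-0.6,"xyz":[0.1,0,6.6],"roll":0},
  {"hand":-0.6,"xyz":[0.1,0,7.1],"roll":0},
  {"hand":-0.6,"xyz":[0.1,0,7.4],"roll":0},
  {"hand":-0.6,"xyz":[0.1,0,7.5],"roll":0},
  {"hand":-0.6,"xyz":[0.1,0,7.5],"roll":0},
], newtons=60)

```text
t: 29.05
ee_pos: [475.2, 344.2, 26.3]
eef_rot: [0.651, 0.759, 0.001, 0.0]
contact_force: [-1.0, -2.3, 4.1]
grip_width: 0.268
grip_force: 112.3
```

Request:
servo_tool([
  {"hand":-0.1,"xyz":[0,0,0],"roll":0},
  {"hand":-0.1,"xyz":[0,0,0],"roll":0},
  {"hand":-0.1,"xyz":[0,0,0],"roll":0},
  {"hand":-0.1,"xyz":[0,0,-1],"roll":0},
  {"hand":-0.1,"xyz":[0,0,-4],"roll":0},
  {"hand":-0.1,"xyz":[0,0,-9],"roll":0},
  {"hand":-0.1,"xyz":[0,0,-14],"roll":0},
  {"hand":-0.1,"xyz":[0,0,-18],"roll":0},
  {"hand":-0.1,"xyz":[0,0,-20],"roll":0},
  {"hand":-0.1,"xyz":[0,0,-20],"roll":0},
])

```text
t: 30.3
ee_pos: [475.5, 344.4, 227.6]
eef_rot: [0.651, 0.759, 0.002, 0.0]
contact_force: [0.7, -0.3, -0.1]
grip_width: 0.452
grip_force: 0.0
```

Run:
```python
from h import *
c=capture("wrist");save("w9",c["image"]);go([475,343,225])
```

```text
shift [-0.1  -0.01  0.09] roll 0 yaw now 8.76 ee [474.9 344.  225.9] F [-0.6 -0.4 -0.5] t 30.35 grip 0.4512775478894938 0.0
```

View pics/w9.png

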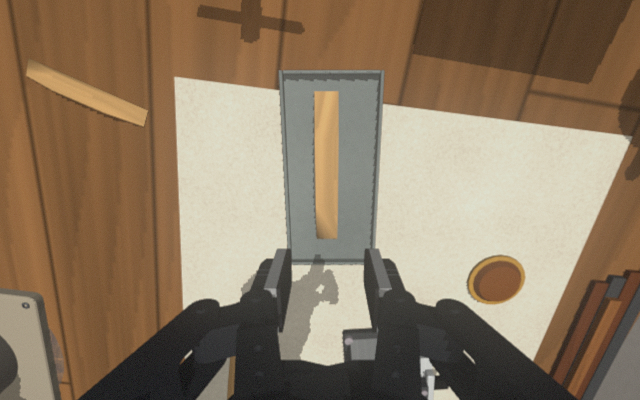

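The wedge lies flat in the tray, from (327,91) to (327,239), and the gripper is clear of it.

```bash
python3 -c "from station import finish_job; print(finish_job())"
```

```text
the job is handed in; nothing more can be done
None
```

The job is handed in: both sides of the lens frame stand an estimated 8–9 mm above home (from camera and probe contact), raised in turn with an estimated difference under about 3 mm, and the wedge lies flat back in its tray after about 30 s of robot time.

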